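# Fit a stack of bearings into their housings

## Task

The bush and the three ball bearings are stacked on the bench; take the stack apart and fit each one into the housing whose bore matches its size, flat and fully home on the shoulder. The bearings slip in, but the brass bush is gripped by the spring ring in its bore: press it down until you feel it stop on the shoulder, and do not force it beyond that. Leave the grease jar and the beaker standing where they are.

Things in the scene. Friction and masses are not known exactly. Their poses are not given: they have to be found in the camera images.
- bush: plain brass-coloured bush (a smooth short tube), top of the stack: outside diameter 24 mm, hole 14 mm, 26 mm high; origin at the centre of the underside, z up along the axis; bottom edge chamfered 1.5 mm, 0.07 kg
- small_bearing: steel ball bearing with black seals, second from the top of the stack, under the bush: outside diameter 35 mm, hole 15 mm, 14 mm high; origin at the centre of the underside, z up along the axis; 0.06 kg
- mid_bearing: steel ball bearing with black seals, third from the top, under the small bearing: outside diameter 47 mm, hole 20 mm, 18 mm high; origin at the centre of the underside, z up along the axis; 0.13 kg
- large_bearing: steel ball bearing with black seals, bottom of the stack, standing on the bench: outside diameter 62 mm, hole 30 mm, 20 mm high; origin at the centre of the underside, z up along the axis; 0.23 kg
- bush_housing: loose grey 0.7-1.5 kg housing, bore up: flange 54x54x10, boss top face 32 above the bench; origin on the bore axis at the underside, z up. Bush bore 25.6 wide with 3.5 mm 45 degree chamfer, shoulder 16 below the face (16 above the origin). A ring of six sprung bumps in it, from 9 below the face, grips the bush: push it past them with 4 to 15 N till force rises at the shoulder; top then 10 above the face (all in mm)
- small_housing: loose grey 0.7-1.5 kg housing, bore up: flange 64x64x10, boss top face 26 above the bench; origin on the bore axis at the underside, z up. Small bearing bore 37.5 wide with 3.5 mm 45 degree chamfer, shoulder 7 below the face (19 above the origin); slip fit: fully home its top stands 7 above the face (all in mm)
- mid_housing: loose grey 0.7-1.5 kg housing, bore up: flange 76x76x10, boss top face 26 above the bench; origin on the bore axis at the underside, z up. Mid bearing bore 49.5 wide with 3.5 mm 45 degree chamfer, shoulder 9 below the face (17 above the origin); slip fit: fully home its top stands 9 above the face (all in mm)
- large_housing: loose grey 0.7-1.5 kg housing, bore up: flange 92x92x10, boss top face 26 above the bench; origin on the bore axis at the underside, z up. Large bearing bore 64.5 wide with 3.5 mm 45 degree chamfer, shoulder 10 below the face (16 above the origin); slip fit: fully home its top stands 10 above the face (all in mm)
- grease_tub: bystander: white jar with a blue lid, 52 mm diameter, 42 mm high, standing among the housings; origin at the centre of its underside
- beaker: bystander: clear beaker, 54 mm diameter, 70 mm high, standing empty among the housings; origin at the centre of its underside

How it is judged:
By the outcome, as a careful person would: the job done as asked, in the order asked, and still so for the second after the job is handed in, with the robot touching nothing.
It also fails if it takes over 144 s, if anything falls off the work surface, if the arm or the gripper's body presses on something with over 40 N, if the wrist force passes 120 N, or if a joint passes its speed limit or range.

## Robot

A 6-joint arm with a two-finger parallel gripper is mounted at the origin on a cart in front of the work surface, level with it; the furniture and walls round the work are solid. World frame = base frame: x ahead of the robot, y to its left, z up, the work surface at z = 0. Lengths are in mm, angles in degrees, forces in N, time in s.
With the tool pointing down it reaches from about 350 to 850 mm from the base axis. Payload 8.1 kg.
Tool frame: the origin (TCP) lies on the centre line of the jaws, within the pads' length; the fingertips stand ahead of it and the grasp point (between the pads) lies 11 mm behind it (r.tip_reach is the z of the fingertips in the tool frame, in mm); z points along the fingers, y is the line along which they close (so a half turn about z gives the same grasp; the last joint's range is limited). The gripper opens to 85 mm and grips with 20 to 120 N. Pads are 22 mm wide; open, the fingers measure 114 mm over their backs; the gripper's body (76 mm by 85 mm) begins 54 mm behind the grasp point. The pads swing forward as they close: fully open they stand 13 mm farther back than shut.
Start: joints at [-68.033, 7.471, 85.268, -0, 87.261, -4.893], TCP at [271.109, -535.262, 219.092] pointing down, gripper open.
Joint ranges: [-169.43, 169.43], [-51.17, 129.36], [1.28, 143.12], [-76.62, 256.62], [0, 156.53], [-152.29, 152.29]. Speed limits (degrees/s): [136.94, 136.94, 159.86, 180, 180, 180].

## Interface

Orientations are given as [roll, pitch, yaw] about the fixed x, y, z axes, in that order (R = Rz(yaw) Ry(pitch) Rx(roll)).
In Python, from bench import r, capture gives the robot as it stands. The module is installed in compiled form; this text tells all that it offers.
- The arm moves only by the shell command python3 -m handwheel 'ROWS' [OPENING]. ROWS is text: rows parted by semicolons, each of 6 numbers parted by spaces: the shift along the tool's x, y, z normalised to -1 to 1, where 1 is 0.03 m, then the turn, a rotation vector about the tool's x, y, z normalised to -1 to 1, where 1 is 6 degrees. In form: x y z ax ay az; .... A call has 1 to 20 rows; each row shifts and turns the commanded pose from where the row before left it, along the tool's axes as they then stand; what a row does not reach is not made up. A row lasts 1/12 s, in which the tool goes at most 41.7 mm and 7.16 degrees, less where a joint would pass 70% of its speed; a pose out of reach is approached as far as the arm can. A call with a number of a shift or a turn outside -1 to 1 is refused whole. A call with a gripper value outside its range is refused whole. OPENING is the closure, from 0 (fully open) to 1 (shut), set as the call begins (- or left out, the last holds). The fingers move at their own pace and stop on an object; the grip force is fixed at half the most. Time passes only in rows, so rows that do not move let the fingers close. It gives the time, the measured TCP pose, the force, the opening and the grip force at its end, in the units of the state.
- r.get_obs(): the state, without advancing time (a new reading comes with each control period).
- capture(name): name is "scene" or "top" or "wrist"; returns a dict with "image" (480x640x3 uint8, blue, green, red), "depth" (480x640 float32, mm along the optical axis (not along the pixel's ray), 0 where there is no reading), "K" (3x3 intrinsics, pixels), "R" (3x3) and "t" (3): a world point X has camera coordinates R X + t. Camera axes: x right, y down, z forward; pixel columns grow to the right and rows downward; lengths in mm; the calibration is good to about 2 mm. The wrist camera is an equidistant fisheye: a pixel r from the principal point sees the ray r / f radians off the axis. A picture is of the moment at which its call begins.
- r.close_job(): hands the job in; it is judged then, once.
The state is a dict: "clock": time; "q": joint angles; "qvel": joint speeds; "tau": joint torques, N m; "tool_pos": TCP position; "tool_rot": TCP orientation; "ft_force": force on the tool from outside, world axes, zero at the start; "ft_torque": the same for the moment, N m; "gripper_width": finger opening in mm; "grip_force": force on a finger pad.
Only numpy, scipy, OpenCV 4.12 (cv2) and the standard library are available. Lean on these libraries where they do the work, as an engineer would, in place of code of your own. Each camera call takes 0.05 s, during which the arm holds its last target. There are 200 camera calls.

## Working session

There is one attempt and no reset: what is moved stays moved. The work goes in short steps, Python scripts to look and compute and a shell command to move; the robot and the scene stay as the last step left them, time stands still between calls to the robot, and variables do not carry over. Pictures are saved under pics/ and viewed, at most 15 in all, crops included, and the job is handed in when it is done.

```bash
mkdir -p pics; cat > h.py <<'E'
import numpy as np,cv2
from bench import r,capture
def toworld(c,u,v):
    K=c["K"];d=c["depth"][int(v),int(u)]
    p=np.array([(u-K[0,2])/K[0,0]*d,(v-K[1,2])/K[1,1]*d,d])
    return c["R"].T@(p-c["t"])
def plane(c,u,v,z):
    K=c["K"];x,y=(u-K[0,2])/K[0,0],(v-K[1,2])/K[1,1]
    d=c["R"].T@np.array([x,y,1.]);o=-c["R"].T@c["t"]
    return o+d*(z-o[2])/d[2]
E
python3 - <<'E'
from h import *
o=r.get_obs();print({k:np.round(v,2) for k,v in o.items()},r.tip_reach)
for n in("top","scene"):
    c=capture(n);cv2.imwrite(f"pics/{n}0.png",c["image"]);np.savez(n+"0.npz",**c);print(n,c["K"],(-c["R"].T@c["t"]).round(),c["R"].round(2))
E
```

```text
{'clock': np.float64(0.0), 'q': array([-68.03,   7.51,  85.33,   0.  ,  87.26,  -4.89]), 'qvel': array([ 0.  , -0.04,  0.04,  0.05,  0.16,  0.07]), 'tau': array([ 0.000e+00, -5.694e+01, -5.005e+01, -0.000e+00,  1.000e-02,
        0.000e+00]), 'tool_pos': array([ 270.9 , -534.73,  218.06]), 'tool_rot': array([-1.799e+02, -1.000e-02,  2.686e+01]), 'ft_force': array([0.71, 0.1 , 0.99]), 'ft_torque': array([ 0.01, -0.  , -0.03]), 'grip_force': np.float64(0.0), 'gripper_width': np.float64(85.53)} 8.0
top [[506.2855339    0.         318.5983022 ]
 [  0.         506.2855339  245.34066232]
 [  0.           0.           1.        ]] [3.34e+02 1.00e+00 1.07e+03] [[-0.01 -1.    0.02]
 [-0.98  0.   -0.19]
 [ 0.19 -0.02 -0.98]]
scene [[590.44489486   0.         326.31709193]
 [  0.         590.44489486 231.59328411]
 [  0.           0.           1.        ]] [196. 700. 937.] [[-0.91 -0.41 -0.02]
 [-0.3   0.69 -0.66]
 [ 0.28 -0.6  -0.75]]
```

View pics/top0.png

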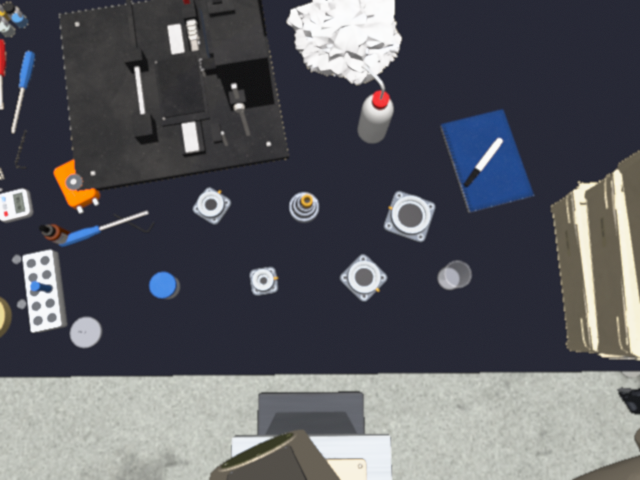

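View pics/scene0.png

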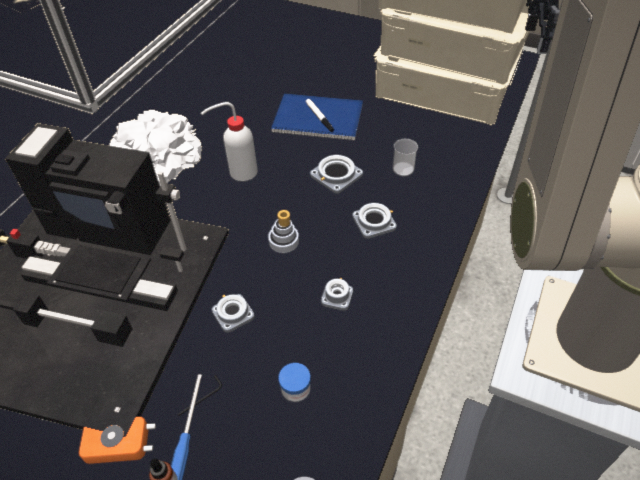

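The top view shows the stack at (304,206), large housing (410,215), mid (363,278), small (211,205) and bush housing (263,281). The jar is at (164,286) and the beaker at (455,275). The scene view agrees.

```bash
cat > m.py <<'E'
from h import *
def topfit(c,guess,z,rad,tol=4):
    K=c["K"];v,u=np.mgrid[0:480,0:640];d=c["depth"]
    P=np.stack([(u-K[0,2])/K[0,0]*d,(v-K[1,2])/K[1,1]*d,d],-1)
    W=(P-c["t"])@c["R"]
    m=(d>0)&(abs(W[...,2]-z)<tol)&(np.hypot(W[...,0]-guess[0],W[...,1]-guess[1])<rad)
    pts=W[m]
    if len(pts)<8: return None,len(pts)
    (x,y),rr=cv2.minEnclosingCircle(pts[:,:2].astype(np.float32))
    return (round(x,1),round(y,1),round(rr,1),round(float(np.median(pts[:,2])),1)),len(pts)
E
python3 - <<'E'
from m import *
T=dict(np.load("top0.npz"));S=dict(np.load("scene0.npz"))
for n,(u,v),(us,vs),z,rad in [("bush",(306,200),(284,214),78,25),("small_b",(306,203),(284,225),52,28),("mid_b",(304,206),(284,232),38,35),("large_b",(304,208),(284,240),20,40),("bushH",(263,281),(337,289),32,30),("smallH",(211,205),(232,308),26,36),("midH",(363,278),(375,215),26,42),("largeH",(410,215),(337,169),26,50),("jar",(164,286),(295,378),42,40),("beaker",(455,275),(405,148),70,45)]:
    g=plane(T,u,v,z)[:2];print(n,g.round(),plane(S,us,vs,z)[:2].round(),topfit(T,g,z,rad),topfit(S,g,z,rad))
E
```

```text
bush [621.   7.] [617.   6.] ((622.0, 6.4, 12.3, 77.1), 71) ((616.7, 7.4, 13.1, 78.0), 74)
small_b [622.   7.] [616.  12.] ((623.3, 8.6, 17.6, 50.9), 77) ((619.2, 9.6, 18.4, 51.9), 107)
mid_b [619.  12.] [614.  18.] ((623.7, 11.5, 23.6, 37.1), 138) ((619.6, 13.4, 24.2, 38.3), 166)
large_b [620.  12.] [612.  24.] ((623.3, 12.7, 31.2, 19.1), 210) ((618.5, 14.5, 31.4, 19.9), 215)
bushH [462.  96.] [460. 101.] ((464.9, 97.8, 22.3, 30.8), 216) ((460.2, 98.9, 23.4, 31.7), 259)
smallH [625. 209.] [622. 215.] ((629.8, 210.1, 30.1, 24.8), 261) ((625.6, 211.6, 30.3, 25.6), 356)
midH [ 467. -110.] [ 465. -110.] ((469.9, -112.9, 35.0, 25.0), 351) ((464.2, -112.6, 37.4, 25.7), 314)
largeH [ 602. -214.] [ 595. -209.] ((605.7, -213.9, 44.0, 24.8), 435) ((600.5, -215.8, 43.9, 25.6), 330)
jar [451. 295.] [448. 302.] ((454.5, 299.7, 26.5, 41.3), 499) ((449.9, 300.4, 27.1, 42.6), 716)
beaker [ 467. -290.] [ 464. -289.] ((468.7, -295.0, 27.1, 68.3), 106) ((464.4, -294.6, 28.5, 68.9), 97)
```

```bash
python3 -m handwheel '0 0 0 0 0 0.9;0 0 0 0 0 0.9;0 0 0 0 0 0.9;0 0 0 0 0 0.9;0 0 0 0 0 0.88;0 0 0 0 0 0'; python3 -c "
from bench import r;print(r.tip_reach)"
```

```text
clock: 0.6
tool_pos: [271.0, -534.9, 218.5]
tool_rot: [-179.9, 0.0, -0.3]
ft_force: [0.3, 0.1, 0.2]
gripper_width: 85.4
grip_force: 0.0
8.0
```

```bash
python3 -m handwheel '0 -1 0 0 0 0;0 -1 0 0 0 0;0 -1 0 0 0 0;0 -1 0 0 0 0;0.83 -1 0 0 0 0;0.83 -1 0 0 0 0;0.83 -1 0 0 0 0;0.83 -1 0 0 0 0;0.83 -1 0 0 0 0;0.83 -1 0 0 0 0;0.83 -1 0 0 0 0;0.83 -1 0 0 0 0;0.83 -1 0 0 0 0;0.83 -1 0 0 0 0;0.83 -1 0 0 0 0;0.83 -1 0 0 0 0;0.83 -1 0 0 0 0;0.83 -1 0 0 0 0;0 0 0 0 0 -0.05;0 0 0 0 0 0' 0.4
python3 - <<'E'
from h import *
c=capture("wrist");cv2.imwrite("pics/w1.png",c["image"]);np.savez("w1.npz",**c);print(c["K"],(-c["R"].T@c["t"]).round(1),c["R"].round(3))
print(r.tip_reach)
E
```

```text
clock: 2.27
tool_pos: [620.2, 6.7, 217.6]
tool_rot: [-180.0, 0.1, 0.7]
ft_force: [-0.5, -0.5, 0.4]
gripper_width: 51.0
grip_force: 0.0
[[371.64829954   0.         323.2896606 ]
 [  0.         371.64829954 241.13024747]
 [  0.           0.           1.        ]] [689.    7.6 372.5] [[ 0.011 -1.    -0.   ]
 [-0.96  -0.011  0.279]
 [-0.279 -0.003 -0.96 ]]
8.0
```

View pics/w1.png

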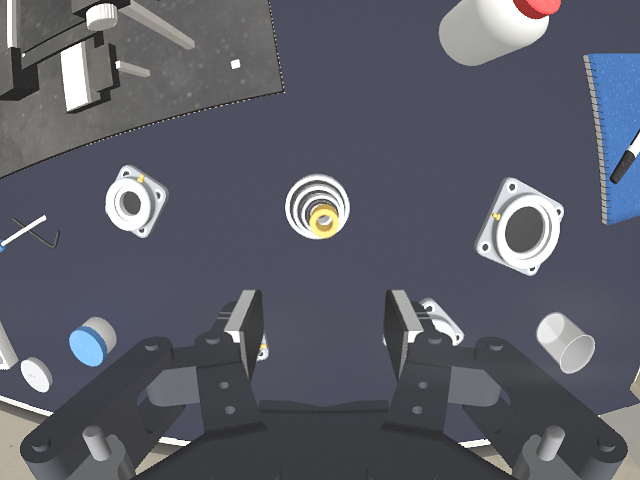

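The wrist view shows the bush at about (324,221), the bearing rings beneath it, and the small and large housings at left and right. Pad tips are at about (255,295) and (392,295).

```bash
cat >> m.py <<'E'
def wcloud(c):
    K=c["K"];v,u=np.mgrid[0:480,0:640];x=u-K[0,2];y=v-K[1,2];rr=np.hypot(x,y)+1e-9;th=rr/K[0,0]
    d=c["depth"];k=np.tan(np.minimum(th,1.5))/rr*d
    return (np.stack([x*k,y*k,d],-1)-c["t"])@c["R"],d>0
def wfit(c,g,z,rad,tol=4):
    W,ok=wcloud(c);m=ok&(abs(W[...,2]-z)<tol)&(np.hypot(W[...,0]-g[0],W[...,1]-g[1])<rad)
    p=W[m]
    if len(p)<8:return None,len(p)
    (x,y),q=cv2.minEnclosingCircle(p[:,:2].astype(np.float32))
    return (round(x,1),round(y,1),round(q,1),round(float(np.median(p[:,2])),1)),len(p)
E
python3 - <<'E'
from m import *
c=dict(np.load("w1.npz"))
for n,g,z,rad in [("bush",(620,7),78,25),("sb",(621,9),52,28),("mb",(621.5,12.5),38,35),("lb",(621,13.5),20,40),("smallH",(628,211),26,36),("largeH",(603,-215),26,50)]: print(n,wfit(c,g,z,rad))
W,ok=wcloud(c)
for u in(245,392):
  print([W[v,u].round(0).tolist() for v in (300,320,340)])
m=ok&(W[...,2]>150)&(W[...,2]<300)&(abs(W[...,0]-620)<14)&(abs(W[...,1]-7)<60)
for s in(1,-1):
  q=W[m&((W[...,1]-7)*s>0)];print(np.percentile(q,[1,50,99],axis=0).round(1).tolist())
E
```

```text
bush ((618.9, 6.4, 12.3, 77.9), 459)
sb ((620.4, 8.6, 17.8, 51.7), 579)
mb ((620.5, 11.5, 23.8, 37.8), 735)
lb ((620.3, 13.4, 31.3, 19.9), 1043)
smallH ((626.8, 211.8, 29.7, 25.6), 1107)
largeH ((601.0, -211.7, 45.9, 25.5), 1592)
[[629.0, 36.0, 248.0], [630.0, 33.0, 264.0], [625.0, 32.0, 270.0]]
[[630.0, -19.0, 248.0], [624.0, -19.0, 252.0], [617.0, -19.0, 255.0]]
[[607.2, 32.1, 237.4], [625.4, 48.7, 286.3], [631.7, 65.3, 299.5]]
[[608.1, -51.5, 237.4], [626.3, -35.2, 286.4], [632.6, -18.5, 299.5]]
```

```bash
python3 - <<'E'
from m import *
c=dict(np.load("w1.npz"));W,ok=wcloud(c)
m=ok&(W[...,2]>120)&(W[...,2]<300)&(abs(W[...,0]-620)<25)&(abs(W[...,1]-7)<70)
for u in (255,390):
  for v in range(286,312,3): print(u,v,W[v,u].round(0).tolist(),end=' ')
print(np.histogram(W[m][:,2],bins=range(120,300,10)))
E
```

```text
255 286 [528.0, 81.0, -0.0] 255 289 [525.0, 81.0, 0.0] 255 292 [629.0, 34.0, 239.0] 255 295 [629.0, 33.0, 243.0] 255 298 [630.0, 33.0, 246.0] 255 301 [629.0, 33.0, 247.0] 255 304 [628.0, 33.0, 247.0] 255 307 [627.0, 32.0, 249.0] 255 310 [626.0, 33.0, 249.0] 390 286 [531.0, -67.0, 1.0] 390 289 [527.0, -68.0, 1.0] 390 292 [630.0, -19.0, 240.0] 390 295 [629.0, -19.0, 241.0] 390 298 [629.0, -19.0, 245.0] 390 301 [628.0, -19.0, 245.0] 390 304 [627.0, -19.0, 246.0] 390 307 [627.0, -18.0, 247.0] 390 310 [625.0, -19.0, 247.0] (array([   0,    0,    0,    0,    0,    0,    0,    0,    0,    0,    0,
        363, 1110, 1345, 1423, 1892, 7073]), array([120, 130, 140, 150, 160, 170, 180, 190, 200, 210, 220, 230, 240,
       250, 260, 270, 280, 290]))
```

```bash
python3 -m handwheel '0 0 1 0 0 -0.1;0 0 1 0 0 0;0 0 0.3 0 0 0;0 0 0 0 0 0;0 0 0 0 0 0' 0.4
python3 - <<'E'
from h import *
from m import *
c=capture("scene");np.savez("s1.npz",**c);im=c["image"][60:300,160:480];cv2.imwrite("pics/s1.png",cv2.resize(im,None,fx=2.4,fy=2.4))
c=capture("wrist");W,ok=wcloud(c)
m=ok&(W[...,2]>85)&(W[...,2]<300)&(abs(W[...,0]-620)<25)&(abs(W[...,1]-7)<70)
print(np.percentile(W[m][:,2],[0,.5,2]),r.get_obs()['tool_pos'])
E
```

```text
clock: 2.73
tool_pos: [619.4, 3.8, 150.5]
tool_rot: [180.0, 0.0, 0.8]
ft_force: [-0.0, 0.5, 0.6]
gripper_width: 51.5
grip_force: 0.0
[166.5494987  173.89269233 182.90759098] [621.0334638    3.97887759 152.66379968]
```

View pics/s1.png

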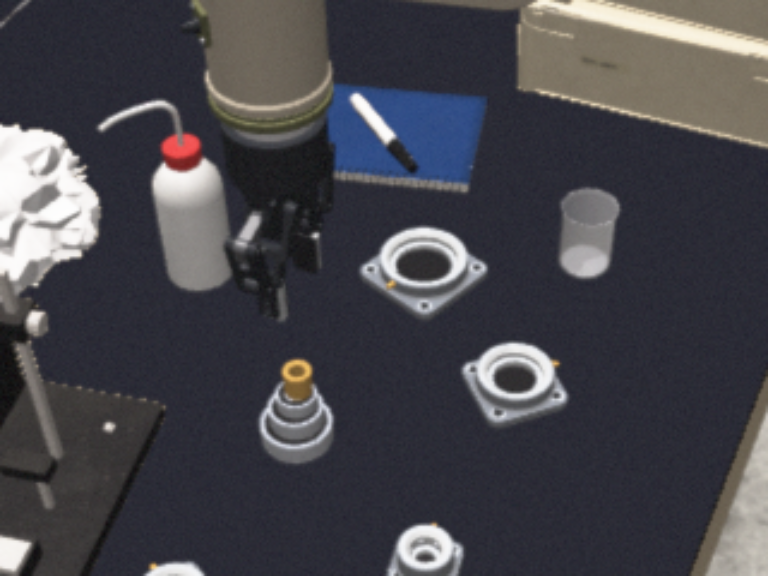

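The scene crop shows the left fingertip at crop (282,318), i.e. full (277.5,192.5), clearly above the bush at crop (297,372).

```bash
python3 - <<'E'
from h import *
S=dict(np.load("s1.npz"))
o=plane(S,277.5,192.5,0);p=plane(S,277.5,192.5,100)
for y in (30,34,38): print(y,(o+(p-o)*(y-o[1])/(p-o)[1]).round(1))
x,y,w,h=cv2.boundingRect((S["depth"]*0).astype(np.uint8))
for v in (184,188,190,191,192,193): print([toworld(S,u,v).round(0).tolist() for u in (274,277,279)])
E
```

```text
30 [611.4  30.  162.8]
34 [608.9  34.  167.5]
38 [606.4  38.  172.1]
[[609.0, 43.0, 197.0], [607.0, 36.0, 191.0], [606.0, 30.0, 187.0]]
[[610.0, 43.0, 186.0], [609.0, 34.0, 179.0], [606.0, 32.0, 178.0]]
[[610.0, 43.0, 182.0], [608.0, 36.0, 176.0], [605.0, 34.0, 176.0]]
[[611.0, 42.0, 177.0], [610.0, 34.0, 171.0], [606.0, 33.0, 172.0]]
[[612.0, 41.0, 174.0], [609.0, 36.0, 171.0], [695.0, -112.0, 2.0]]
[[706.0, -107.0, -1.0], [609.0, 36.0, 168.0], [693.0, -108.0, 3.0]]
```

```bash
cat > look.py <<'E'
from m import *
# fingertip heights/centres seen by wrist camera; prints state mean
def state(n=1):
    o=r.get_obs();print("tcp",np.round(o['tool_pos'],1),"rot",np.round(o['tool_rot'],1),"F",np.round(o['ft_force'],1),"w",round(float(o['gripper_width']),1),"t",round(float(o['clock']),1));return o
def tips(c,o):
    W,ok=wcloud(c);x,y,z=o['tool_pos'];h=o['gripper_width']/2
    out=[]
    for s in(1,-1):
        d=(W[...,1]-y)*s
        m=ok&(W[...,2]>z-15)&(W[...,2]<z+60)&(abs(W[...,0]-x)<16)&(d>h-5)&(d<h+20)
        q=W[m]; out.append((np.percentile(q[:,2],[0.2,1]).round(1).tolist(),round(float(np.percentile(q[:,1]*s,3)*s),1)))
    print("tips",out)
E
python3 -m handwheel '0 -0.09 0.5 0 0 0.13;0 0 1 0 0 0;0 0 0.5 0 0 0;0 0 0 0 0 0;0 0 0 0 0 0;0 0 0 0 0 0' 0.6
python3 - <<'E'
from look import *
o=state();c=capture("wrist");cv2.imwrite("pics/w2.png",c["image"]);tips(c,o);print(wfit(c,(620,7),78,18,3))
E
```

```text
clock: 3.33
tool_pos: [621.5, 7.1, 92.8]
tool_rot: [180.0, -0.2, 0.1]
ft_force: [0.2, -0.5, 0.5]
gripper_width: 34.0
grip_force: 0.0
tcp [621.5   7.1  92.8] rot [ 1.8e+02 -2.0e-01  1.0e-01] F [ 0.2 -0.5  0.5] w 34.0 t 3.3
tips [([106.8, 108.0], 24.2), ([78.6, 107.6], -9.6)]
((618.4, 6.3, 12.4, 78.0), 1230)
```

View pics/w2.png

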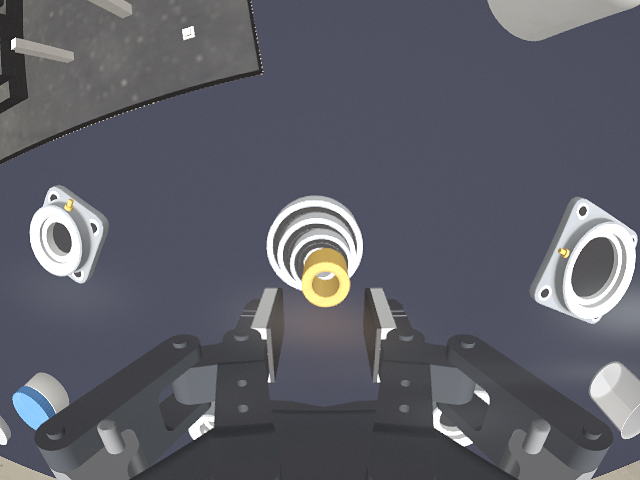

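The bush top is at (326,284), sitting between the pads at x 268 and 376, and the tips are about 14 mm behind the TCP.

```bash
python3 -m handwheel '-0.07 0.03 0.5 0 0 0;0 0 0.5 0 0 0;0 0 0.15 0 0 0;0 0 0 0 0 0;0 0 0 0 0 0' 0.6
python3 - <<'E'
from look import *
o=state();c=capture("wrist");tips(c,o);print(wfit(c,(619,6.5),78,12.5,3))
E
python3 -m handwheel '0 0 0 0 0 0;0 0 0 0 0 0;0 0 0 0 0 0;0 0 0 0 0 0;0 0 0 0 0 0' 1
python3 - <<'E'
from look import *
o=state();c=capture("wrist");cv2.imwrite("pics/w3.png",c["image"][200:450,170:490]);tips(c,o);print(wfit(c,(619,6.5),78,12.5,3))
E
```

```text
clock: 3.8
tool_pos: [618.4, 6.4, 56.8]
tool_rot: [180.0, -0.1, 0.1]
ft_force: [0.2, 0.8, 0.1]
gripper_width: 34.0
grip_force: 0.0
tcp [618.4   6.4  56.8] rot [ 1.8e+02 -1.0e-01  1.0e-01] F [0.2 0.8 0.1] w 34.0 t 3.8
tips [([43.1, 47.9], 19.6), ([44.0, 51.1], -6.9)]
((618.8, 6.4, 12.2, 78.0), 1804)
clock: 4.27
tool_pos: [619.0, 6.2, 57.5]
tool_rot: [180.0, -0.2, 0.1]
ft_force: [-1.7, -0.6, 5.6]
gripper_width: 20.5
grip_force: 58.6
tcp [619.    6.2  57.5] rot [ 1.8e+02 -2.0e-01  1.0e-01] F [-1.7 -0.6  5.6] w 20.5 t 4.3
tips [([44.0, 49.1], 12.1), ([43.4, 46.9], 0.4)]
((619.0, 6.5, 12.4, 77.9), 1695)
```

View pics/w3.png

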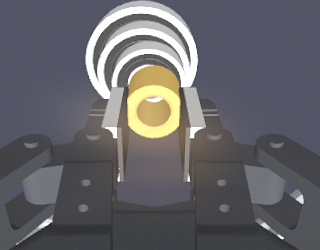

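The crop shows the bush held between the pads, top face at (155,120), with the rings below it in place.

```bash
python3 -m handwheel '0 0 -0.3 0 0 0;0 0 -0.8 0 0 0;0 0 -0.9 0 0 0;-0.3 -0.19 0 0 0 0;-0.65 -0.38 0 0 0 0;-0.65 -0.38 0 0 0 0;-0.65 -0.38 0 0 0 0;-0.65 -0.38 0 0 0 0;-0.65 -0.38 0 0 0 0;-0.65 -0.38 0 0 0 0;-0.65 -0.38 0 0 0 0;-0.38 -0.21 0 0 0 0;0 0 0 0 0 0;0 0 0 0 0 0;0 0 0 0 0 0'
python3 - <<'E'
from look import *
o=state();c=capture("wrist");cv2.imwrite("pics/w4.png",c["image"][100:450,100:540]);x,y,z=o['tool_pos'];np.savez("w4.npz",**c)
print("bush",wfit(c,(x,y),z+20.7,14,4));print("H",wfit(c,(462,98),32,26,3))
for n in("top","scene"):
  c=capture(n);print(n,topfit(c,(x,y),z+20.7,14,4),topfit(c,(462,98),32,27,3))
E
```

```text
clock: 5.57
tool_pos: [461.6, 97.8, 116.3]
tool_rot: [180.0, -0.1, 0.1]
ft_force: [0.3, 0.1, -0.5]
gripper_width: 20.9
grip_force: 58.8
tcp [461.6  97.8 116.3] rot [ 1.8e+02 -1.0e-01  1.0e-01] F [ 0.3  0.1 -0.5] w 20.9 t 5.6
bush ((461.5, 97.6, 13.9, 136.7), 1805)
H ((461.9, 98.4, 22.8, 31.7), 2075)
top (None, 0) ((448.3, 102.3, 12.9, 30.7), 43)
scene ((451.8, 94.7, 8.5, 136.4), 20) ((460.5, 98.7, 23.9, 32.1), 224)
```

View pics/w4.png

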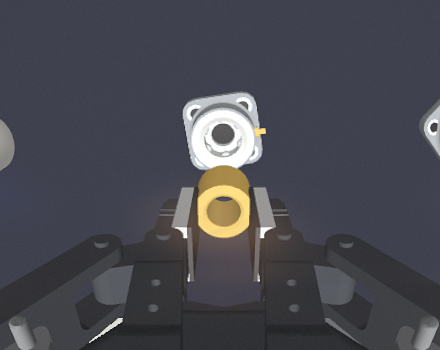

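The crop shows the bush held upright at (223,210), with the bush housing bore straight ahead at (223,135) and its spring bumps visible.

```bash
python3 -m handwheel '0 -0.015 0.7 0 0 0;0 0 0.8 0 0 0;0 0 0.6 0 0 0;0 0 0.3 0 0 0;0 0 0.2 0 0 0;0 0 0.1 0 0 0;0 0 0.1 0 0 0;0 0 0 0 0 0;0 0 0 0 0 0'
python3 - <<'E'
from look import *
o=state()
E
```

```text
clock: 6.47
tool_pos: [461.4, 98.4, 32.4]
tool_rot: [-180.0, -0.1, 0.1]
ft_force: [-0.4, 0.5, -0.6]
gripper_width: 20.9
grip_force: 58.8
tcp [461.4  98.4  32.4] rot [-1.8e+02 -1.0e-01  1.0e-01] F [-0.4  0.5 -0.6] w 20.9 t 6.5
```

Entered freely. Pressing in small steps now.

```bash
for i in 1 2 3 ; do python3 -m handwheel '0 0 0.05 0 0 0;0 0 0 0 0 0' | grep -E "pos|force:" ; done; python3 -m handwheel '0 0 0.03 0 0 0;0 0 0 0 0 0' | grep -E "pos|force:"
```

```text
tool_pos: [461.2, 98.5, 30.6]
ft_force: [0.8, 0.6, -0.9]
grip_force: 58.9
tool_pos: [461.1, 98.4, 28.8]
ft_force: [1.7, -0.3, -0.2]
grip_force: 58.9
tool_pos: [461.7, 98.4, 27.8]
ft_force: [2.4, 0.2, 2.0]
grip_force: 59.1
tool_pos: [461.8, 98.4, 27.1]
ft_force: [1.3, -0.2, 4.8]
grip_force: 59.5
```

```bash
for i in 1 2 3 4; do :; done
python3 -m handwheel '0 0 0.03 0 0 0;0 0 0 0 0 0' | grep -E "pos|ft_force:"
python3 -m handwheel '0 0 0.03 0 0 0;0 0 0 0 0 0' | grep -E "pos|ft_force:"
python3 -m handwheel '0 0 0.03 0 0 0;0 0 0 0 0 0' | grep -E "pos|ft_force:"
python3 -m handwheel '0 0 0.03 0 0 0;0 0 0 0 0 0' | grep -E "pos|ft_force:"
```

```text
tool_pos: [462.1, 98.4, 26.6]
ft_force: [2.4, -0.9, 7.4]
tool_pos: [462.0, 98.4, 25.6]
ft_force: [0.3, -0.2, 4.0]
tool_pos: [461.9, 98.6, 24.5]
ft_force: [2.3, 0.5, 4.1]
tool_pos: [461.9, 98.5, 23.5]
ft_force: [2.5, -0.3, 3.2]
```

```bash

python3 -m handwheel '0 0 0.03 0 0 0;0 0 0 0 0 0' | grep -E "pos|ft_force:"
python3 -m handwheel '0 0 0.02 0 0 0;0 0 0 0 0 0' | grep -E "pos|ft_force:"
python3 - <<'E'
from look import *
o=state();c=capture("wrist");print(wfit(c,(462,98.3),42.5,12.7,3),wfit(c,(462,98.3),32,24,3))
E
```

```text
tool_pos: [462.1, 98.5, 22.8]
ft_force: [0.9, -0.2, 6.1]
tool_pos: [462.0, 98.5, 22.1]
ft_force: [0.5, -0.9, 5.9]
tcp [462.   98.5  22.1] rot [-1.8e+02 -1.0e-01  1.0e-01] F [ 0.5 -0.9  5.9] w 20.8 t 8.1
((461.8, 98.4, 12.6, 42.6), 1724) ((461.7, 98.3, 22.8, 31.9), 3076)
```

```bash

python3 -m handwheel '0 0 0.015 0 0 0;0 0 0 0 0 0' | grep -E "pos|ft_force:"
python3 -m handwheel '0 0 0.015 0 0 0;0 0 0 0 0 0' | grep -E "pos|ft_force:"
python3 - <<'E'
from look import *
o=state();c=capture("wrist");print(wfit(c,(462,98.3),42.5,12.7,3),wfit(c,(462,98.3),32,24,3))
E
```

```text
tool_pos: [461.8, 98.4, 21.5]
ft_force: [1.6, -1.1, 7.0]
tool_pos: [461.9, 98.4, 21.4]
ft_force: [-0.0, -0.6, 10.1]
tcp [461.9  98.4  21.4] rot [-1.8e+02 -1.0e-01  1.0e-01] F [-0.  -0.6 10.1] w 21.0 t 8.5
((461.9, 98.4, 12.7, 42.0), 1668) ((461.7, 98.8, 23.0, 31.9), 3101)
```

```bash

python3 -m handwheel '0 0 0.01 0 0 0;0 0 0 0 0 0' | grep -E "pos|ft_force:"
python3 - <<'E'
from look import *
o=state();c=capture("wrist");print(wfit(c,(462,98.3),42.5,12.7,3),wfit(c,(462,98.3),32,24,3))
E
```

```text
tool_pos: [462.0, 98.4, 21.4]
ft_force: [-1.6, -1.4, 13.9]
tcp [462.   98.4  21.4] rot [-1.8e+02 -1.0e-01  1.0e-01] F [-1.6 -1.4 13.9] w 20.9 t 8.7
((462.0, 98.3, 12.6, 41.9), 1661) ((461.4, 98.4, 23.0, 31.9), 3105)
```

It has seated: force rises with no motion and the top stands 10 mm above the face. Releasing, then the small bearing.

```bash

python3 -m handwheel '0 0 -0.01 0 0 0;0 0 0 0 0 0;0 0 0 0 0 0;0 0 0 0 0 0' 0.5
python3 -m handwheel '0 0 -0.3 0 0 0;0 0 -0.9 0 0 0;0 0 -1 0 0 0;0.3 0.17 -0.5 0 0 0;0.8 0.45 0 0 0 0;0.8 0.45 0 0 0 0;0.8 0.45 0 0 0 0;0.8 0.45 0 0 0 0;0.8 0.45 0 0 0 0;0.8 0.45 0 0 0 0;0.2 0.12 0.5 0 0 0;0 0 0.2 0 0 0;0 0 0 0 0 0;0 0 0 0 0 0' 0.44
python3 - <<'E'
from look import *
o=state();c=capture("wrist");tips(c,o);print(wfit(c,(620,9),52,19,2.5),wfit(c,(620,11.5),38,26,2.5));cv2.imwrite("pics/w5.png",c["image"])
print(wfit(c,(462,98.3),42,13,3),wfit(c,(462,98.3),32,24,3))
c=capture("top");print(topfit(c,(464,97.5),42,14,4))
E
```

```text
clock: 9.12
tool_pos: [460.0, 98.4, 19.6]
tool_rot: [180.0, 0.1, 0.1]
ft_force: [-0.8, -0.0, -0.6]
gripper_width: 42.4
grip_force: 0.0
clock: 10.28
tool_pos: [618.4, 9.5, 79.5]
tool_rot: [-180.0, 0.2, 0.1]
ft_force: [-0.1, -0.3, 0.1]
gripper_width: 48.0
grip_force: 0.0
tcp [618.4   9.5  79.5] rot [-1.8e+02  2.0e-01  1.0e-01] F [-0.1 -0.3  0.1] w 48.0 t 10.3
tips [([94.3, 96.4], 33.3), ([94.8, 95.9], -14.1)]
((620.2, 8.6, 17.9, 51.7), 2745) ((620.5, 11.4, 23.7, 37.8), 1793)
(None, 0) ((470.3, 110.6, 17.2, 31.8), 287)
(None, 0)
```

View pics/w5.png

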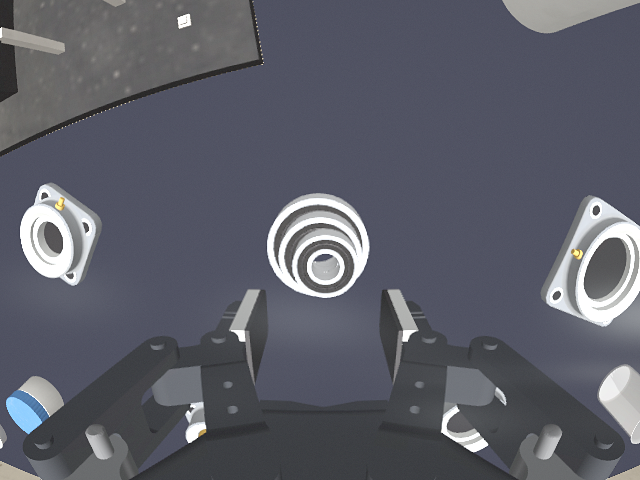

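The small bearing is at (325,266), centred between the pads, and the rest of the stack is undisturbed.

```bash

python3 -m handwheel '0.06 0.03 0.5 0 0 0;0 0 0.7 0 0 0;0 0 0.35 0 0 0;0 0 0 0 0 0;0 0 0 0 0 0' 0.44
python3 - <<'E'
from look import *
o=state();c=capture("wrist");print(wfit(c,(620,9),52,19,2.5))
E
python3 -m handwheel '0 0 0 0 0 0;0 0 0 0 0 0;0 0 0 0 0 0;0 0 0 0 0 0' 1
python3 -m handwheel '0 0 -0.1 0 0 0;0 0 -0.5 0 0 0;0 0 -0.9 0 0 0;0 0 -0.9 0 0 0;0 0 0 0 0 0;0 0 0 0 0 0' 1
python3 - <<'E'
from look import *
o=state();c=capture("wrist");x,y,z=o['tool_pos'];cv2.imwrite("pics/w6.png",c["image"])
print(wfit(c,(x,y),z+19,19,3),wfit(c,(620,11.5),38,26,2.5),wfit(c,(620,13.5),20,34,2.5))
E
```

```text
clock: 10.8
tool_pos: [620.5, 8.3, 32.6]
tool_rot: [-180.0, 0.1, 0.1]
ft_force: [0.0, 0.6, -0.3]
gripper_width: 47.4
grip_force: 0.0
tcp [620.5   8.3  32.6] rot [-1.8e+02  1.0e-01  1.0e-01] F [ 0.   0.6 -0.3] w 47.4 t 10.8
((620.1, 8.9, 18.2, 51.7), 4343)
clock: 11.18
tool_pos: [622.9, 8.0, 35.4]
tool_rot: [180.0, -0.2, 0.1]
ft_force: [-0.8, 0.2, 7.0]
gripper_width: 30.9
grip_force: 59.2
clock: 11.68
tool_pos: [623.6, 7.9, 108.5]
tool_rot: [180.0, -0.3, 0.1]
ft_force: [0.2, 0.7, -0.9]
gripper_width: 31.0
grip_force: 59.4
tcp [623.6   7.9 108.5] rot [ 1.8e+02 -3.0e-01  1.0e-01] F [ 0.2  0.7 -0.9] w 31.0 t 11.7
((623.5, 7.9, 19.0, 125.1), 2239) ((620.8, 11.3, 23.8, 37.7), 2495) ((620.8, 13.2, 31.1, 19.8), 1799)
```

View pics/w6.png

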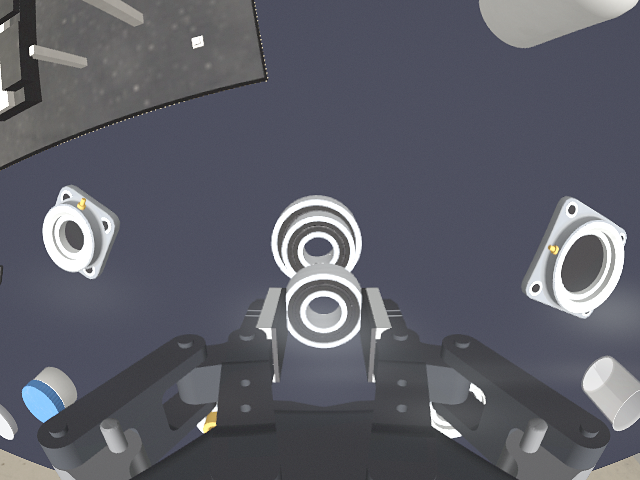

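The small bearing is held level at (324,305), and the mid and large bearings stay put.

```bash

python3 -m handwheel '0 -0.3 0 0 0 0;0.02 -0.7 0 0 0 0;0.02 -0.9 0 0 0 0;0.02 -0.9 0 0 0 0;0.02 -0.9 0 0 0 0;0.02 -0.9 0 0 0 0;0.02 -0.9 0 0 0 0;0 -0.7 0 0 0 0;0 -0.4 0 0 0 0;0 -0.18 0 0 0 0;0 0 0 0 0 0;0 0 0 0 0 0'
python3 - <<'E'
from look import *
o=state();c=capture("wrist");x,y,z=o['tool_pos'];cv2.imwrite("pics/w7.png",c["image"][100:450,100:540])
print(wfit(c,(x,y),z+16.6,18.5,2),wfit(c,(627,211.5),26,34,2))
E
```

```text
clock: 12.73
tool_pos: [624.5, 210.8, 104.9]
tool_rot: [180.0, 0.1, 0.1]
ft_force: [0.1, 0.5, -0.5]
gripper_width: 30.8
grip_force: 59.5
tcp [624.5 210.8 104.9] rot [1.8e+02 1.0e-01 1.0e-01] F [ 0.1  0.5 -0.5] w 30.8 t 12.7
((624.3, 210.9, 18.5, 121.1), 3815) ((625.9, 212.7, 28.6, 25.9), 2241)
```

View pics/w7.png

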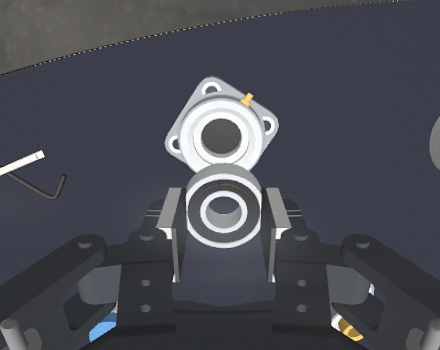

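The bearing is at (222,212) and the housing bore at (222,137), in line; a small shift and then down.

```bash

python3 -m handwheel '0.05 -0.04 0.4 0 0 0;0 0 0.8 0 0 0;0 0 0.8 0 0 0;0 0 0.4 0 0 0;0 0 0.2 0 0 0;0 0 0 0 0 0;0 0 0 0 0 0'
python3 - <<'E'
from look import *
o=state();c=capture("wrist");x,y,z=o['tool_pos']
print(wfit(c,(x,y),z+16.2,18.5,2),wfit(c,(626,212),26,34,2))
E
python3 -m handwheel '0 0 0.08 0 0 0;0 0 0 0 0 0'|grep -E "pos|ft_force:"
python3 -m handwheel '0 0 0.06 0 0 0;0 0 0 0 0 0'|grep -E "pos|ft_force:"
python3 -m handwheel '0 0 0.05 0 0 0;0 0 0 0 0 0'|grep -E "pos|ft_force:"
```

```text
clock: 13.37
tool_pos: [626.8, 212.4, 28.1]
tool_rot: [-180.0, -0.0, 0.1]
ft_force: [-0.1, 0.9, 0.1]
gripper_width: 30.8
grip_force: 59.5
tcp [626.8 212.4  28.1] rot [-1.8e+02 -0.0e+00  1.0e-01] F [-0.1  0.9  0.1] w 30.8 t 13.4
((626.5, 212.3, 18.4, 44.2), 3847) ((626.2, 212.6, 28.4, 25.9), 2832)
tool_pos: [627.4, 212.9, 26.6]
ft_force: [-0.1, 0.1, -0.3]
tool_pos: [626.6, 212.8, 23.8]
ft_force: [0.3, 0.8, -1.0]
tool_pos: [626.3, 212.7, 21.8]
ft_force: [0.1, 0.3, -0.3]
```

```bash

python3 -m handwheel '0 0 0.06 0 0 0;0 0 0 0 0 0'|grep -E "pos|ft_force:"
python3 -m handwheel '0 0 0.05 0 0 0;0 0 0 0 0 0'|grep -E "pos|ft_force:"
python3 -m handwheel '0 0 0.03 0 0 0;0 0 0 0 0 0'|grep -E "pos|ft_force:"
python3 - <<'E'
from look import *
o=state();c=capture("wrist");x,y,z=o['tool_pos']
print(wfit(c,(x,y),33.5,18.5,2.5),wfit(c,(626,212),26,34,2))
E
```

```text
tool_pos: [626.4, 212.7, 20.0]
ft_force: [0.7, -0.0, 0.4]
tool_pos: [626.8, 212.7, 18.7]
ft_force: [1.0, -0.1, -0.2]
tool_pos: [626.8, 212.7, 17.9]
ft_force: [2.4, 0.1, -0.4]
tcp [626.8 212.7  17.9] rot [-1.8e+02 -0.0e+00  1.0e-01] F [ 2.4  0.1 -0.4] w 31.0 t 14.4
((626.2, 213.0, 18.4, 34.0), 3950) ((625.8, 212.6, 28.7, 26.0), 3895)
```

```bash

python3 -m handwheel '0 0 0.03 0 0 0;0 0 0 0 0 0'|grep -E "pos|ft_force:"
python3 -m handwheel '0 0 0.02 0 0 0;0 0 0 0 0 0'|grep -E "pos|ft_force:"
python3 - <<'E'
from look import *
o=state();c=capture("wrist");x,y,z=o['tool_pos']
print(wfit(c,(x,y),33.5,18.5,2.5),wfit(c,(626,212),26,34,2))
E
```

```text
tool_pos: [626.8, 212.7, 17.1]
ft_force: [2.2, 0.5, 1.7]
tool_pos: [626.8, 212.7, 16.5]
ft_force: [3.2, 0.9, 0.2]
tcp [626.8 212.7  16.5] rot [-1.8e+02 -0.0e+00  1.0e-01] F [3.2 0.9 0.2] w 31.1 t 14.8
((626.7, 212.7, 18.4, 32.7), 3864) ((625.9, 212.8, 28.7, 26.0), 4041)
```

```bash

python3 -m handwheel '0 0 0.02 0 0 0;0 0 0 0 0 0'|grep -E "pos|ft_force:"
python3 -m handwheel '0 0 0 0 0 0;0 0 0 0 0 0;0 0 0 0 0 0' 0.5
python3 -m handwheel '0 0 -0.3 0 0 0;0 0 -0.8 0 0 0;0 0 -1 0 0 0;0 0.4 -0.5 0 0 0;0 0.8 0 0 0 0;0 0.9 0 0 0 0;0 0.9 0 0 0 0;0 0 0 0 0 0;0 0 0 0 0 0' 0.3
python3 - <<'E'
from look import *
o=state();c=capture("wrist");cv2.imwrite("pics/w8.png",c["image"])
print(wfit(c,(626,212.7),33,19,2.5),wfit(c,(626,212),26,34,2))
E
```

```text
tool_pos: [626.8, 212.7, 16.5]
ft_force: [1.1, -0.7, 4.9]
clock: 15.27
tool_pos: [625.5, 212.6, 14.9]
tool_rot: [180.0, 0.1, 0.1]
ft_force: [-0.3, -0.9, -0.3]
gripper_width: 43.0
grip_force: 0.0
clock: 16.02
tool_pos: [626.6, 120.5, 94.0]
tool_rot: [180.0, -0.0, -0.1]
ft_force: [-0.1, 0.3, -0.0]
gripper_width: 59.8
grip_force: 0.0
tcp [626.6 120.5  94. ] rot [ 1.8e+02 -0.0e+00 -1.0e-01] F [-0.1  0.3 -0. ] w 59.8 t 16.0
((624.8, 212.6, 17.9, 32.7), 1713) ((625.9, 212.4, 28.7, 25.9), 2429)
```

View pics/w8.png

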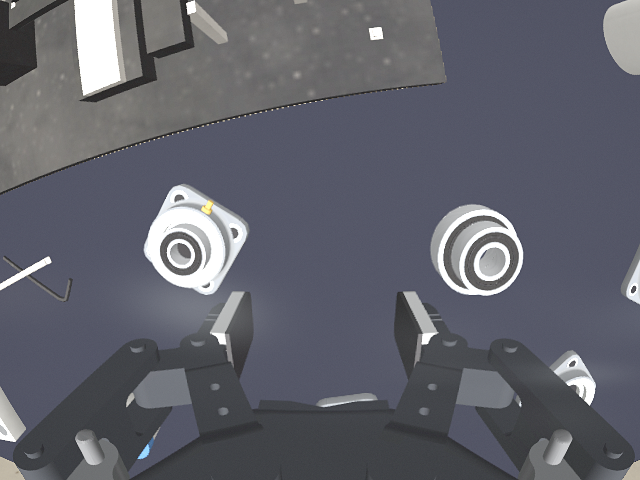

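The small bearing sits flat in its housing at (183,251); mid on large is at (491,262).

```bash

python3 -m handwheel '-0.1 0.5 0 0 0 0;-0.1 0.9 0 0 0 0;0 0.9 0 0 0 0;0 0.8 0 0 0 0;0 0.4 0.2 0 0 0;0 0.14 0.5 0 0 0;0 0 0.3 0 0 0;0 0 0 0 0 0;0 0 0 0 0 0' 0.3
python3 - <<'E'
from look import *
o=state();c=capture("wrist");tips(c,o);print(wfit(c,(620.6,11.4),38,25,2.5),wfit(c,(620,13.4),20,34,2))
E
```

```text
clock: 16.82
tool_pos: [619.7, 14.4, 62.5]
tool_rot: [-180.0, 0.1, 0.1]
ft_force: [-0.2, -0.5, -0.9]
gripper_width: 59.8
grip_force: 0.0
tcp [619.7  14.4  62.5] rot [-1.8e+02  1.0e-01  1.0e-01] F [-0.2 -0.5 -0.9] w 59.8 t 16.8
tips [([79.9, 81.0], 44.2), ([79.9, 81.3], -15.0)]
((620.4, 11.3, 23.9, 37.7), 5006) ((620.5, 13.2, 31.2, 19.8), 2593)
```

```bash

python3 -m handwheel '0.03 0.105 0.5 0 0 0;0 0 0.7 0 0 0;0 0 0.38 0 0 0;0 0 0 0 0 0;0 0 0 0 0 0' 0.3
python3 -m handwheel '0 0 0 0 0 0;0 0 0 0 0 0;0 0 0 0 0 0;0 0 0 0 0 0' 1
python3 -m handwheel '0 0 -0.1 0 0 0;0 0 -0.5 0 0 0;0 0 -0.9 0 0 0;0 0 -0.9 0 0 0;0 0 0 0 0 0;0 0 0 0 0 0' 1
python3 - <<'E'
from look import *
o=state();c=capture("wrist");x,y,z=o['tool_pos']
W,ok=wcloud(c);m=ok&(np.hypot(W[...,0]-x,W[...,1]-y)<20)&(W[...,2]>60);print(np.percentile(W[m][:,2],[5,50,95]))
print(wfit(c,(x,y),z+22,25,3),wfit(c,(620,13.5),20,34,2.5))
E
```

```text
clock: 17.28
tool_pos: [621.0, 10.9, 15.9]
tool_rot: [-180.0, 0.1, 0.1]
ft_force: [-0.6, -0.4, 0.5]
gripper_width: 59.7
grip_force: 0.0
clock: 17.62
tool_pos: [623.1, 10.4, 18.3]
tool_rot: [-180.0, -0.2, 0.1]
ft_force: [-1.4, 1.1, 6.7]
gripper_width: 43.5
grip_force: 61.6
clock: 18.12
tool_pos: [623.6, 10.1, 91.1]
tool_rot: [180.0, -0.3, 0.1]
ft_force: [-0.3, -0.1, -1.8]
gripper_width: 43.5
grip_force: 61.2
tcp [623.6  10.1  91.1] rot [ 1.8e+02 -3.0e-01  1.0e-01] F [-0.3 -0.1 -1.8] w 43.5 t 18.1
[108.07054507 183.1436052  203.04063602]
((623.5, 10.1, 25.0, 110.8), 5311) ((620.6, 13.0, 31.1, 19.7), 3331)
```

```bash

python3 -m handwheel '-0.3 0.23 0 0 0 0;-0.6 0.46 0 0 0 0;-0.8 0.62 0 0 0 0;-0.8 0.62 0 0 0 0;-0.8 0.62 0 0 0 0;-0.8 0.62 0 0 0 0;-0.6 0.46 0 0 0 0;-0.4 0.31 0 0 0 0;-0.14 0.13 0 0 0 0;0 0 0 0 0 0;0 0 0 0 0 0'
python3 - <<'E'
from look import *
o=state();c=capture("wrist");x,y,z=o['tool_pos'];cv2.imwrite("pics/w9.png",c["image"][100:450,100:540])
print(wfit(c,(x,y),z+19.7,24.5,2),wfit(c,(466,-112),26,42,2))
E
```

```text
clock: 19.08
tool_pos: [464.6, -111.8, 87.7]
tool_rot: [-180.0, 0.0, 0.1]
ft_force: [0.5, 0.1, -1.8]
gripper_width: 43.6
grip_force: 61.3
tcp [ 464.6 -111.8   87.7] rot [-1.8e+02  0.0e+00  1.0e-01] F [ 0.5  0.1 -1.8] w 43.6 t 19.1
((464.5, -111.7, 24.5, 107.1), 7382) ((467.4, -112.0, 34.5, 25.9), 2722)
```

View pics/w9.png

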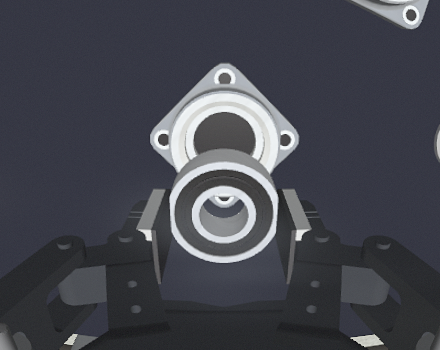

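The bearing is at (224,213) over the mid housing at (224,140), in line in y; a small x shift is needed.

```bash

python3 -m handwheel '0.05 0.01 0.4 0 0 0;0 0 0.8 0 0 0;0 0 0.5 0 0 0;0 0 0.3 0 0 0;0 0 0 0 0 0;0 0 0 0 0 0'
python3 - <<'E'
from look import *
o=state();c=capture("wrist");x,y,z=o['tool_pos']
print(wfit(c,(x,y),z+19.4,24.5,2),wfit(c,(466,-112),26,42,2))
E
python3 -m handwheel '0 0 0.08 0 0 0;0 0 0 0 0 0'|grep -E "pos|ft_force:"
python3 -m handwheel '0 0 0.06 0 0 0;0 0 0 0 0 0'|grep -E "pos|ft_force:"
python3 -m handwheel '0 0 0.05 0 0 0;0 0 0 0 0 0'|grep -E "pos|ft_force:"
```

```text
clock: 19.63
tool_pos: [465.9, -111.8, 27.6]
tool_rot: [-180.0, 0.1, 0.1]
ft_force: [-0.1, 0.7, -1.6]
gripper_width: 43.4
grip_force: 61.2
tcp [ 465.9 -111.8   27.6] rot [-1.8e+02  1.0e-01  1.0e-01] F [-0.1  0.7 -1.6] w 43.4 t 19.6
((465.9, -111.8, 24.5, 47.0), 7432) ((467.8, -112.2, 34.3, 25.9), 3766)
tool_pos: [467.0, -112.6, 26.6]
ft_force: [0.1, -0.8, -1.2]
tool_pos: [466.4, -112.5, 24.4]
ft_force: [-0.7, 0.0, -1.5]
tool_pos: [466.1, -112.4, 22.5]
ft_force: [-0.8, -0.0, -2.4]
```

```bash

python3 -m handwheel '0 0 0.08 0 0 0;0 0 0 0 0 0'|grep -E "pos|ft_force:"
python3 -m handwheel '0 0 0.06 0 0 0;0 0 0 0 0 0'|grep -E "pos|ft_force:"
python3 -m handwheel '0 0 0.04 0 0 0;0 0 0 0 0 0'|grep -E "pos|ft_force:"
python3 -m handwheel '0 0 0.03 0 0 0;0 0 0 0 0 0'|grep -E "pos|ft_force:"
python3 - <<'E'
from look import *
o=state();c=capture("wrist");x,y,z=o['tool_pos']
print(wfit(c,(x,y),35,24.5,2),wfit(c,(466,-112),26,42,2))
E
```

```text
tool_pos: [467.1, -112.5, 20.7]
ft_force: [2.0, 0.7, 4.3]
tool_pos: [467.8, -112.6, 19.6]
ft_force: [2.0, 2.0, 7.7]
tool_pos: [468.3, -112.7, 18.9]
ft_force: [1.5, 2.4, 10.4]
tool_pos: [468.1, -112.7, 17.7]
ft_force: [4.1, -1.4, -1.7]
tcp [ 468.1 -112.7   17.7] rot [ 1.8e+02 -2.0e-01  1.0e-01] F [ 4.1 -1.4 -1.7] w 43.4 t 20.9
((467.8, -112.8, 24.4, 36.5), 3485) ((467.2, -112.1, 34.6, 25.9), 4679)
```

```bash

python3 -m handwheel '0 0 0.03 0 0 0;0 0 0 0 0 0'|grep -E "pos|ft_force:"
python3 -m handwheel '0 0 0.03 0 0 0;0 0 0 0 0 0'|grep -E "pos|ft_force:"
python3 - <<'E'
from look import *
o=state();c=capture("wrist");x,y,z=o['tool_pos']
print(wfit(c,(x,y),35,24.5,2),wfit(c,(466,-112),26,42,2))
E
```

```text
tool_pos: [468.1, -112.7, 16.4]
ft_force: [6.0, 0.5, 1.9]
tool_pos: [468.1, -112.6, 15.4]
ft_force: [6.3, 1.2, 2.7]
tcp [ 468.1 -112.6   15.4] rot [ 1.8e+02 -2.0e-01  1.0e-01] F [6.3 1.2 2.7] w 43.6 t 21.2
((468.0, -112.6, 24.4, 34.9), 7444) ((467.4, -111.9, 34.6, 26.0), 5009)
```

```bash

python3 -m handwheel '0 0 0.02 0 0 0;0 0 0 0 0 0'|grep -E "pos|ft_force:"
python3 -m handwheel '0 0 0 0 0 0;0 0 0 0 0 0;0 0 0 0 0 0' 0.35
python3 -m handwheel '0 0 -0.3 0 0 0;0 0 -0.8 0 0 0;0.1 -0.1 -0.8 0 0 0;0.4 -0.33 0 0 0 0;0.8 -0.65 0 0 0 0;0.8 -0.65 0 0 0 0;0.8 -0.65 0 0 0 0;0.8 -0.65 0 0 0 0;0.8 -0.65 0 0 0 0;0.4 -0.33 0 0 0 0;0.2 -0.16 0 0 0 0;0 0 0 0 0 0;0 0 0 0 0 0' 0.1
python3 - <<'E'
from look import *
o=state();c=capture("wrist");tips(c,o);cv2.imwrite("pics/w10.png",c["image"])
print(wfit(c,(620,13),20,34,2.5))
for n in("top","scene"):
  c=capture(n);print(n,topfit(c,(469,-113),35,26,3),topfit(c,(469,-113),26,42,3),topfit(c,(463,98),42,14,3),topfit(c,(463,98),32,26,3))
E
```

```text
tool_pos: [468.1, -112.7, 15.2]
ft_force: [4.4, 1.3, 6.8]
clock: 21.7
tool_pos: [465.2, -112.2, 13.2]
tool_rot: [-180.0, 0.1, 0.1]
ft_force: [-0.4, -0.2, -0.5]
gripper_width: 55.6
grip_force: 0.0
clock: 22.78
tool_pos: [618.2, 12.6, 70.7]
tool_rot: [180.0, 0.1, 0.1]
ft_force: [-0.0, -1.0, 0.0]
gripper_width: 77.0
grip_force: 0.0
tcp [618.2  12.6  70.7] rot [1.8e+02 1.0e-01 1.0e-01] F [-0. -1.  0.] w 77.0 t 22.8
tips [([93.0, 94.1], 51.0), ([92.9, 93.8], -25.2)]
((620.3, 13.0, 31.3, 19.7), 6448)
top ((469.6, -112.7, 23.3, 34.0), 238) ((469.7, -113.9, 35.6, 25.4), 304) (None, 0) (None, 0)
scene ((467.1, -111.9, 24.8, 34.9), 230) ((465.5, -111.8, 37.0, 26.1), 262) ((461.0, 98.2, 12.7, 42.1), 71) ((462.0, 99.1, 23.8, 31.8), 228)
```

View pics/w10.png

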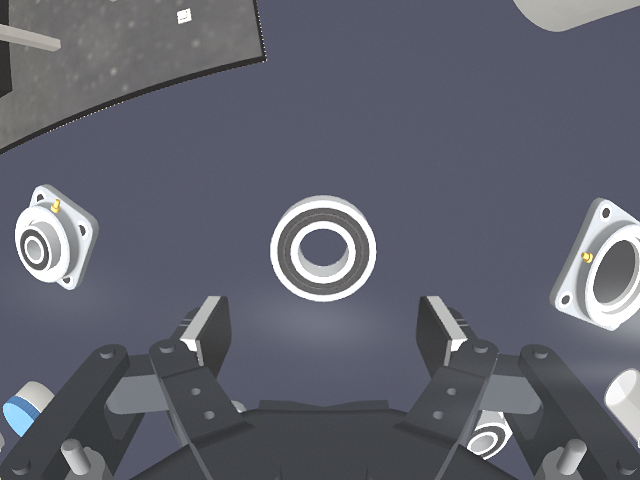

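The large bearing is alone at (324,248), centred between the open pads.

```bash

python3 -m handwheel '0.07 0 0.5 0 0 0;0 0 0.9 0 0 0;0 0 0.7 0 0 0;0 0 0.4 0 0 0;0 0 0 0 0 0;0 0 0 0 0 0' 0.1
python3 -m handwheel '0 0 0 0 0 0;0 0 0 0 0 0;0 0 0 0 0 0;0 0 0 0 0 0' 1
python3 -m handwheel '0 0 -0.1 0 0 0;0 0 -0.5 0 0 0;0 0 -0.9 0 0 0;0 0 -0.9 0 0 0;0 0 0 0 0 0;0 0 0 0 0 0' 1
python3 - <<'E'
from look import *
o=state();c=capture("wrist");x,y,z=o['tool_pos']
for d in (20,23,26): print(wfit(c,(x,y),z+d,32.5,1.5))
E
```

```text
clock: 23.43
tool_pos: [620.0, 12.8, -5.1]
tool_rot: [-180.0, 0.1, 0.1]
ft_force: [0.2, -0.3, -0.2]
gripper_width: 77.0
grip_force: 0.0
clock: 23.77
tool_pos: [622.8, 13.0, -1.6]
tool_rot: [180.0, -0.2, 0.1]
ft_force: [-2.5, 0.5, 6.9]
gripper_width: 58.6
grip_force: 64.3
clock: 24.27
tool_pos: [623.2, 12.9, 70.8]
tool_rot: [180.0, -0.3, 0.1]
ft_force: [-0.2, 0.4, -3.4]
gripper_width: 58.6
grip_force: 65.2
tcp [623.2  12.9  70.8] rot [ 1.8e+02 -3.0e-01  1.0e-01] F [-0.2  0.4 -3.4] w 58.6 t 24.3
((622.3, 12.9, 31.7, 91.6), 8338)
((623.4, 13.0, 32.4, 92.7), 4253)
((623.7, 12.9, 32.3, 96.8), 197)
```

```bash

python3 -m handwheel '0 0.3 0 0 0 0;-0.1 0.6 0 0 0 0;-0.1 0.85 0 0 0 0;-0.1 0.85 0 0 0 0;-0.1 0.85 0 0 0 0;-0.1 0.85 0 0 0 0;-0.1 0.85 0 0 0 0;-0.1 0.85 0 0 0 0;0 0.7 0 0 0 0;0 0.5 0 0 0 0;0 0.3 0 0 0 0;0 0.07 0 0 0 0;0 0 0 0 0 0;0 0 0 0 0 0'
python3 - <<'E'
from look import *
o=state();c=capture("wrist");x,y,z=o['tool_pos'];cv2.imwrite("pics/w11.png",c["image"][100:450,100:540])
print(wfit(c,(x,y),z+21.5,32,1.5),wfit(c,(602.5,-214),26,48,2))
W,ok=wcloud(c);m=ok&(abs(W[...,2]-26)<1.5)&(np.hypot(W[...,0]-602,W[...,1]+214)<48)
p=W[m];print(p.min(0).round(1),p.max(0).round(1))
c=capture("scene");print(topfit(c,(602,-214),26,48,2.5))
E
```

```text
clock: 25.48
tool_pos: [600.4, -213.1, 67.4]
tool_rot: [-180.0, 0.0, 0.1]
ft_force: [1.6, -0.2, -3.5]
gripper_width: 58.4
grip_force: 65.1
tcp [ 600.4 -213.1   67.4] rot [-1.8e+02  0.0e+00  1.0e-01] F [ 1.6 -0.2 -3.5] w 58.4 t 25.5
((600.3, -213.1, 32.0, 88.6), 11610) ((600.8, -215.5, 42.0, 25.8), 4080)
[ 559.2 -256.8   24.5] [ 642.7 -174.    27.5]
((599.6, -214.5, 44.5, 25.8), 183)
```

View pics/w11.png

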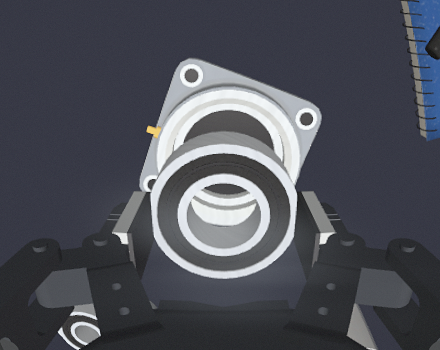

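The bearing is centred at (224,210), while the housing boss is at about x=230, so it needs to go about 2 mm towards -y.

```bash

python3 -m handwheel '0.03 0.075 0.3 0 0 0;0 0 0.6 0 0 0;0 0 0.4 0 0 0;0 0 0 0 0 0;0 0 0 0 0 0'
python3 - <<'E'
from look import *
o=state();c=capture("wrist");x,y,z=o['tool_pos']
print(wfit(c,(x,y),z+21.2,32,1.5),wfit(c,(602.5,-214),26,48,2))
E
python3 -m handwheel '0 0 0.08 0 0 0;0 0 0 0 0 0'|grep -E "pos|ft_force:"
python3 -m handwheel '0 0 0.06 0 0 0;0 0 0 0 0 0'|grep -E "pos|ft_force:"
```

```text
clock: 26.0
tool_pos: [600.1, -215.4, 27.1]
tool_rot: [-179.9, 0.2, 0.1]
ft_force: [0.1, -0.1, -1.6]
gripper_width: 58.2
grip_force: 65.1
tcp [ 600.1 -215.4   27.1] rot [-1.799e+02  2.000e-01  1.000e-01] F [ 0.1 -0.1 -1.6] w 58.2 t 26.0
((599.7, -215.4, 31.7, 48.3), 11846) ((601.4, -215.7, 41.8, 25.9), 4733)
tool_pos: [601.9, -216.6, 27.2]
ft_force: [0.8, -0.2, -2.2]
tool_pos: [601.5, -216.5, 24.9]
ft_force: [0.8, -0.1, -3.5]
```

```bash

python3 -m handwheel '0 -0.01 0.08 0 0 0;0 0 0 0 0 0'|grep -E "pos|ft_force:"
python3 -m handwheel '0 0 0.06 0 0 0;0 0 0 0 0 0'|grep -E "pos|ft_force:"
python3 -m handwheel '0 0 0.06 0 0 0;0 0 0 0 0 0'|grep -E "pos|ft_force:"
python3 -m handwheel '0 0 0.04 0 0 0;0 0 0 0 0 0'|grep -E "pos|ft_force:"
python3 - <<'E'
from look import *
o=state();c=capture("wrist");x,y,z=o['tool_pos']
print(wfit(c,(x,y),z+21.2,32,1.5),wfit(c,(602.5,-214),26,48,2))
E
```

```text
tool_pos: [601.2, -216.0, 22.0]
ft_force: [-0.0, 0.0, -2.2]
tool_pos: [601.3, -216.0, 20.2]
ft_force: [0.7, -0.2, -2.6]
tool_pos: [601.3, -216.0, 18.4]
ft_force: [0.5, 0.1, -2.1]
tool_pos: [601.4, -216.0, 17.3]
ft_force: [0.1, -0.4, -2.0]
tcp [ 601.4 -216.    17.3] rot [-1.8e+02 -0.0e+00  1.0e-01] F [ 0.1 -0.4 -2. ] w 58.4 t 27.1
((601.1, -216.1, 32.0, 38.5), 11867) ((600.7, -215.3, 42.0, 25.9), 5790)
```

```bash

python3 -m handwheel '0 0 0.05 0 0 0;0 0 0 0 0 0'|grep -E "pos|ft_force:"
python3 -m handwheel '0 0 0.03 0 0 0;0 0 0 0 0 0'|grep -E "pos|ft_force:"
python3 -m handwheel '0 0 0.02 0 0 0;0 0 0 0 0 0'|grep -E "pos|ft_force:"
python3 - <<'E'
from look import *
o=state();c=capture("wrist");x,y,z=o['tool_pos']
print(wfit(c,(x,y),36,32,2),wfit(c,(602.5,-214),26,48,2))
E
```

```text
tool_pos: [601.4, -216.0, 15.8]
ft_force: [1.3, 0.2, -3.7]
tool_pos: [601.4, -216.0, 14.9]
ft_force: [0.5, 0.0, -2.9]
tool_pos: [601.4, -216.1, 14.5]
ft_force: [-0.3, -0.6, -1.3]
tcp [ 601.4 -216.1   14.5] rot [-1.8e+02  0.0e+00  1.0e-01] F [-0.3 -0.6 -1.3] w 58.7 t 27.6
((601.1, -216.1, 32.0, 35.7), 12232) ((600.8, -214.9, 42.5, 25.9), 6379)
```

```bash

python3 -m handwheel '0 0 0.02 0 0 0;0 0 0 0 0 0'|grep -E "pos|ft_force:"
python3 -m handwheel '0 0 0 0 0 0;0 0 0 0 0 0;0 0 0 0 0 0;0 0 0 0 0 0' 0.1
python3 -m handwheel '0 0 -0.3 0 0 0;0 0 -0.8 0 0 0;0 0 -1 0 0 0;0 0 -1 0 0 0;0 -0.5 -1 0 0 0;0 -1 -1 0 0 0;0 -1 0 0 0 0;0 -1 0 0 0 0;0 -1 0 0 0 0;0 -1 0 0 0 0;0 -1 0 0 0 0;0 -1 0 0 0 0;0 0 0 0 0 0;0 0 0 0 0 0' 0.1
python3 - <<'E'
from look import *
o=state();c=capture("wrist");cv2.imwrite("pics/w12.png",c["image"])
def spread(W,ok,g,z,rad):
    m=ok&(np.hypot(W[...,0]-g[0],W[...,1]-g[1])<rad)&(abs(W[...,2]-z)<4);p=W[m]
    if len(p)<20:return None
    A=np.c_[p[:,:2]-g,np.ones(len(p))];s=np.linalg.lstsq(A,p[:,2],rcond=None)[0]
    return len(p),s[2].round(1),"tilt",np.degrees(s[:2]).round(1).tolist()
W,ok=wcloud(c)
for n,g,z,rad in[("large",(601,-216),36,30),("small",(626,212.7),33,16)]:print(n,spread(W,ok,g,z,rad))
for n in("scene","top"):
    c=capture(n);K=c["K"];v,u=np.mgrid[0:480,0:640];d=c["depth"]
    W=(np.stack([(u-K[0,2])/K[0,0]*d,(v-K[1,2])/K[1,1]*d,d],-1)-c["t"])@c["R"]
    for m,g,z,rad in[("large",(601,-216),36,29),("small",(626,212.7),33,16),("mid",(467,-112.5),35,22),("bush",(461.5,98.3),42,12)]:print(n,m,spread(W,d>0,g,z,rad))
    print(topfit(c,(452,300),42,40),topfit(c,(466,-295),70,45))
    cv2.imwrite(f"pics/{n}9.png",c["image"])
E
```

```text
tool_pos: [601.4, -216.1, 14.5]
ft_force: [-2.3, 0.2, 2.7]
clock: 28.15
tool_pos: [601.5, -216.1, 13.9]
tool_rot: [180.0, -0.0, 0.1]
ft_force: [-0.9, 0.1, -0.0]
gripper_width: 76.9
grip_force: 0.0
clock: 29.32
tool_pos: [601.0, 10.0, 167.1]
tool_rot: [180.0, -0.0, 0.3]
ft_force: [-0.2, 0.6, -0.1]
gripper_width: 76.7
grip_force: 0.0
tcp [601.   10.  167.1] rot [180.   -0.    0.3] F [-0.2  0.6 -0.1] w 76.7 t 29.3
large (1829, np.float64(35.6), 'tilt', [0.1, 0.1])
small (627, np.float64(32.5), 'tilt', [0.3, -0.2])
scene large (261, np.float64(36.0), 'tilt', [-0.3, -0.2])
scene small (159, np.float64(32.9), 'tilt', [1.1, 0.3])
scene mid (201, np.float64(34.7), 'tilt', [-0.0, 0.4])
scene bush (78, np.float64(41.8), 'tilt', [-1.0, -0.4])
((450.2, 300.7, 27.3, 42.4), 717) ((463.3, -294.6, 28.9, 69.4), 95)
top large (384, np.float64(34.9), 'tilt', [-0.3, 0.3])
top small (128, np.float64(31.4), 'tilt', [0.9, 1.2])
top mid (237, np.float64(33.9), 'tilt', [0.4, 0.4])
top bush None
((454.0, 299.8, 26.9, 41.4), 505) ((469.4, -295.0, 26.9, 68.3), 101)
```

View pics/w12.png

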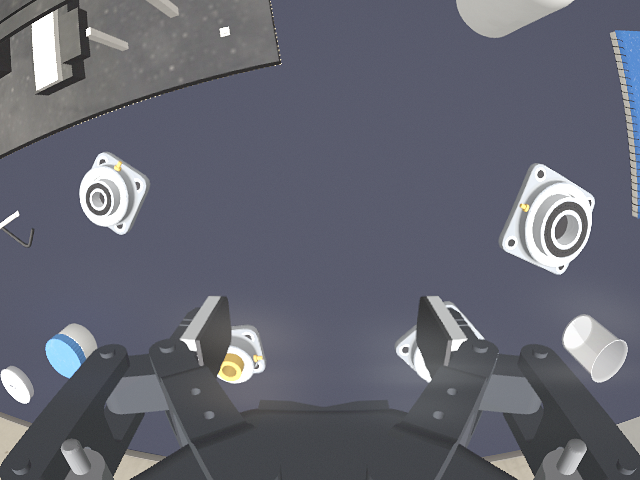

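The small bearing (98,198), the large bearing (565,229) and the bush (232,368) are all seated. Their heights match fully home, the mid bearing's does too, and the jar and beaker have not moved.

```bash
python3 -c "
from bench import r;print(r.close_job())"
```

```text
the job is handed in; nothing more can be done
None
```

The job is handed in at about 29 s of the 144 s allowed: the bush and all three bearings measured flat and fully home in their matching housings, the bush press stopped at about 14 N on the shoulder, and the jar and beaker did not move.

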